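# Nip up the eye bolt of a mount block with a tommy bar

### The job

Take the tommy bar from its V-rest, slide it through the hole of the eye bolt on the wooden mount block, and turn the bolt clockwise (seen from above) until it comes up against its stop; nip it snug there to about 0.4 newton-metres for a moment, never more than 0.6. Then draw the bar out and lay it back in both notches of its rest, leaving the bolt home and the tin, the dropper bottle and the glass dish where they stand.

Things in the scene. Friction and masses are not known exactly. Their poses are not given: they have to be found in the camera images.
- bar: Steel tommy bar, 145 mm long, 60 g. Origin on its centreline; x runs along the bar to the plain tip. Plain steel rod 10 mm thick with a rounded tip from x = -30 to x = +65 mm; a black sleeve 14 mm thick (the grip) from x = -80 to -30 mm. It balances near the origin. It may roll about x, so its y and z axes mean nothing.
- bar_tip (a point): The rounded tip of the bar, x = +65 mm of the bar; axes as bar.
- bar_shoulder (a point): Where the sleeve ends and the plain rod begins, x = -30 mm of the bar, on the centreline; axes as bar.
- bar_grip (a point): Middle of the sleeve, x = -55 mm of the bar, on the centreline: grasp here, across the bar, from above.
- rest: Grey V-rest fixed to the worktop: foot 80 x 60 x 8 mm, origin at the centre of its underside, x along the lying bar. Two uprights, 8 mm thick, at x = -18 and +18 mm, each with a 90-degree V notch 15 mm deep and 30 mm wide at its mouth, arm tips 55 mm high. The bar lies along x with its centreline 45 mm above the worktop, its origin about over the rest's origin and its sleeve on the -x side.
- block: Wooden mount block 86 x 72 mm on a dark steel foot 120 x 96 x 6 mm, fixed to the worktop; its top is 36 mm high. Origin at the centre of the underside; the eye bolt stands on its upright centreline. (Keep clear of the tall microscope, which overhangs the left of the worktop, y > 0.25 m, up to 0.47 m high.)
- eye_hole (a point): Centre of the hole of the steel eye bolt, 72 mm above the worktop and on the axis the bolt turns about (vertical). x runs along the hole (level), z is up; the axes turn with the bolt. The eye is a ring 33 mm across and 12 mm thick along x; the hole is 16 mm in diameter. At the start its x points roughly away from the robot. A 10 mm bar in the hole has roughly 0.4 rad of slack either way before it begins to turn the bolt, and settles further round as the load grows.
- eye (a joint): Turn of the eye bolt in its seat in rad, growing clockwise seen from above; it starts between 0.6 and 1.05 and comes against its stop at 1.5. It runs with a friction of about 0.05 N m and stays where it is left.
- seat (a joint): Twist of the sprung brass seat under the bolt in rad, clockwise positive, 0 when unloaded. Once the bolt is at its stop, more torque twists the seat by 1 rad per 40 N m (0.010 rad at 0.4 N m), too little to be read well: judge the torque by the force and moment felt at the hand (the moment about the upright axis through the eye). It springs back when the torque is let go.
- polish_tin: Bystander, leave alone: dark lidded paste tin, 64 mm across, 24 mm high, in front between the two fixtures. Origin at the centre of its underside.
- dropper_bottle: Bystander, leave alone: amber dropper bottle, 33 mm across, 102 mm high, at the back left. Origin at the centre of its underside.
- petri: Bystander, leave alone: lidded glass dish, 69 mm across, 17 mm high, at the back right. Origin at the centre of its underside.

How it is judged:
By the outcome, as a careful person would: the job done as asked, in the order asked, and still so for the second after the job is handed in, with the robot touching nothing.
It also fails if it takes over 67 s, if anything falls off the work surface, if the arm or the gripper's body presses on something with over 40 N, if the wrist force passes 120 N, or if a joint passes its speed limit or range.

### The arm

A 6-joint arm with a two-finger parallel gripper is mounted at the origin on a cart in front of the work surface, level with it; the furniture and walls round the work are solid. World frame = base frame: x ahead of the robot, y to its left, z up, the work surface at z = 0. Lengths are in m, angles in degrees, forces in N, time in s.
With the tool pointing down it reaches from about 0.375 to 0.9 m from the base axis. Payload 3.1 kg.
Tool frame: the origin (TCP) lies at the very end of the fingers, on their centre line; the grasp point (between the pads) lies 19 mm behind it; z points along the fingers, y is the line along which they close (so a half turn about z gives the same grasp; the last joint's range is limited). The gripper opens to 87 mm and grips with 3 to 60 N. Pads are 19 mm wide; open, the fingers measure 117 mm over their backs; the gripper's body (75 mm by 190 mm) begins 51 mm behind the grasp point.
Start: joints at [-75.201, 30.224, 82.088, -0, 67.689, -10.227], TCP at [0.264, -0.566, 0.223] pointing down, gripper open.
Joint ranges: [-176.69, 176.69], [-43.24, 126.21], [12.49, 139.97], [-82, 262], [0, 151.66], [-163.58, 163.58]. Speed limits (degrees/s): [159.86, 159.86, 180, 180, 180, 180].

### API

Orientations are given as a 3x3 rotation matrix whose columns are the frame's x, y, z axes.
In Python, from rig import bot, imaging gives the robot as it stands.
- The arm moves only by the tool drive_tool, never from a script. Its argument "deltas" is text: rows parted by semicolons, each of 5 numbers parted by spaces: the finger opening in mm, from 0 to 87, then the shift along the world's x, y, z in mm, then the turn about the world's z in rad. In form: jaw dx dy dz twist; .... A call has 1 to 12 rows; each row is the pose to reach, as a shift and turn from the pose commanded when the call began; what a row does not reach only later rows make up. A row lasts 1/10 s, in which the tool goes at most 50 mm and 8.59 degrees, less where a joint would pass 70% of its speed; a pose out of reach is approached as far as the arm can. A call with a gripper value outside its range is refused whole. The fingers move at their own pace and stop on an object; the grip force is fixed at half the most. Time passes only in rows, so rows that repeat a pose let the fingers close. It gives the time, the measured TCP pose, the force, the opening and the grip force at its end, in the units of the state.
- bot.read_state(): the state, without advancing time (a new reading comes with each control period).
- imaging.capture(name): name is "scene" or "top" or "wrist"; returns the picture (384x512x3 uint8, red, green, blue); there is no depth.
- imaging.camera_model(name): a dict with "fx", "fy", "cx", "cy" (pixels), "T" (4x4, takes a point from camera to world coordinates). Camera axes: x right, y down, z forward; pixel columns grow to the right and rows downward; lengths in m; the calibration is good to about 2 mm. A picture is of the moment at which its call begins: read the wrist's pose just before it. camera_model takes no time and is no camera call; for the wrist camera it gives the pose at the moment of the call.
- bot.hand_in(): hands the job in; it is judged then, once.
The state is a dict: "time_s": time; "joint_positions": joint angles; "qvel": joint speeds; "tau": joint torques, N m; "position": TCP position; "tcp_rot": TCP orientation; "force": force on the tool from outside, world axes, zero at the start; "moment": the same for the moment, N m; "opening": opening from 0.0 (shut) to 1.0 (fully open); "grasp_force": force on a finger pad.
Only numpy, scipy, OpenCV 4.12 (cv2) and the standard library are available. Lean on these libraries where they do the work, as an engineer would, in place of code of your own. Each camera call takes 0.05 s, during which the arm holds its last target. There are 200 camera calls.

## Working session

There is one attempt and no reset: what is moved stays moved. The work goes in short steps, Python scripts to look and compute and a tool call to move; the robot and the scene stay as the last step left them, time stands still between calls to the robot, and variables do not carry over. Pictures are saved under pics/ and viewed, at most 12 in all, crops included, and the job is handed in when it is done.

Besides the shell and the picture viewer there is one more tool, called in YAML: its name, and indented under it one key for each argument. drive_tool: Moves the arm, as the interface text tells. Its arguments: {"type":"object","properties":{"deltas":{"type":"string"}},"required":["deltas"]}

```bash
mkdir -p pics; ls; python3 - <<'E'
from rig import bot, imaging
import cv2, numpy as np
a=imaging.capture("scene"); b=imaging.capture("top")
cv2.imwrite("pics/s0.png",a[:,:,::-1]); cv2.imwrite("pics/t0.png",b[:,:,::-1])
for n in("scene","top"):
    m=imaging.camera_model(n); print(n,{k:np.round(v,4).tolist() for k,v in m.items()})
s=bot.read_state(); print({k:np.round(v,3).tolist() for k,v in s.items()})
E
```

```text
pics
scene {'fx': 429.1435, 'fy': 429.1435, 'cx': 254.2714, 'cy': 187.183, 'T': [[-0.8815, -0.2136, 0.4211, 0.1362], [-0.4722, 0.4031, -0.7839, 0.7279], [-0.0023, -0.8899, -0.4562, 0.5146], [0.0, 0.0, 0.0, 1.0]]}
top {'fx': 396.1276, 'fy': 396.1276, 'cx': 255.6765, 'cy': 189.4238, 'T': [[0.006, -0.9826, 0.1855, 0.3931], [-1.0, -0.0073, -0.0063, -0.0362], [0.0075, -0.1854, -0.9826, 1.0187], [0.0, 0.0, 0.0, 1.0]]}
{'time_s': 0.1, 'joint_positions': [-75.2, 30.273, 82.148, -0.001, 67.689, -10.228], 'qvel': [-0.001, -0.144, -0.144, -0.016, 0.009, 0.005], 'tau': [-0.0, -44.098, -17.715, 0.064, 0.053, -0.0], 'position': [0.264, -0.566, 0.222], 'tcp_rot': [[0.906, 0.423, -0.001], [0.423, -0.906, 0.002], [0.0, -0.002, -1.0]], 'force': [-0.165, 0.077, 0.054], 'moment': [0.043, 0.028, -0.028], 'grasp_force': 0.0, 'opening': 1.002}
```

View pics/t0.png

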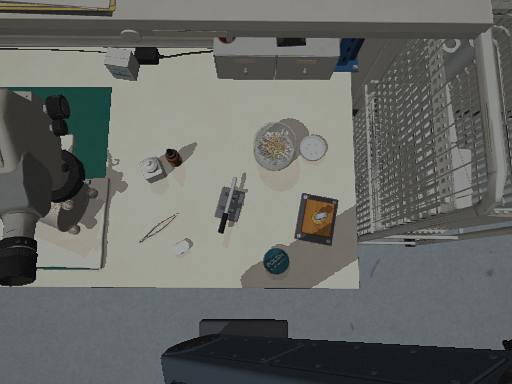

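View pics/s0.png

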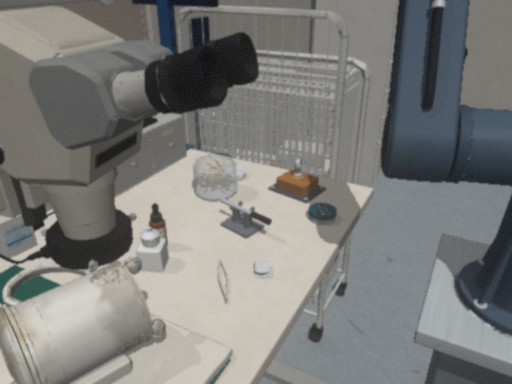

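The top view shows the rest and bar near (230,205) with the black sleeve towards the robot. The block with the eye is near (318,218), the tin at (276,261) and the dish at (313,147). I'll zoom in on the top view.

```bash
cat > h.py <<'E'
from rig import bot, imaging
import cv2, numpy as np
def cast(name,uv,z,m=None):
    m=m or imaging.camera_model(name); T=np.array(m["T"])
    d=T[:3,:3]@[(uv[0]-m["cx"])/m["fx"],(uv[1]-m["cy"])/m["fy"],1]; o=T[:3,3]
    return (o+d*(z-o[2])/d[2])[:3]
def proj(name,p,m=None):
    m=m or imaging.camera_model(name); T=np.array(m["T"]); q=T[:3,:3].T@(np.array(p)-T[:3,3])
    return np.array([m["fx"]*q[0]/q[2]+m["cx"],m["fy"]*q[1]/q[2]+m["cy"]])
E
python3 - <<'E'
from h import *
b=cv2.imread("pics/t0.png")
c=cv2.resize(b[160:280,200:360],None,fx=5,fy=5,interpolation=cv2.INTER_CUBIC); cv2.imwrite("pics/t0c.png",c)
hsv=cv2.cvtColor(b,cv2.COLOR_BGR2HSV)
m=cv2.inRange(hsv,(5,120,90),(22,255,255)); m[:180]=0;m[:, :290]=0;m[260:]=0;m[:,345:]=0
r=cv2.minAreaRect(cv2.findNonZero(m)); print("wood",r, cast("top",r[0],.036))
for p in cv2.boxPoints(r): print(cast("top",p,.036).round(4))
E
```

```text
wood ((317.6339416503906, 217.47979736328125), (27.885778427124023, 33.197357177734375), 9.865806579589844) [ 0.50848714 -0.19747495  0.036     ]
[ 0.4735 -0.1556  0.036 ]
[ 0.5557 -0.1711  0.036 ]
[ 0.544 -0.24   0.036]
[ 0.4621 -0.2234  0.036 ]
```

View pics/t0c.png

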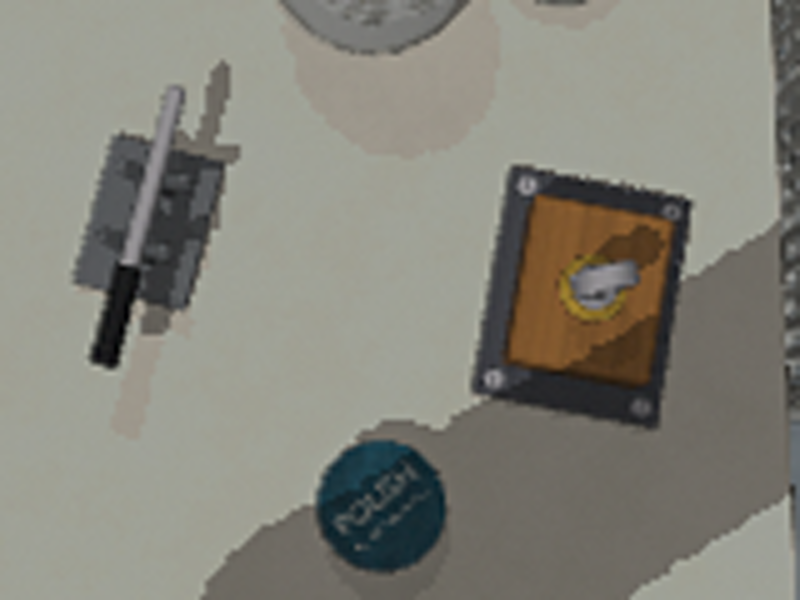

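The zoomed crop shows these points:
- Bar tip at (176,88), shoulder at (126,266) and sleeve end at (105,362).
- The eye ring runs from (575,285) to (637,272) over a brass seat at (592,288).
- The tin is at (381,505).

Next I'll work out the approach.

```bash
python3 - <<'E'
from h import *
f=lambda x,y,z: cast("top",(200+x/5-.4,160+y/5-.4),z)
tip,sh,end=f(176,86,.045),f(126,266,.045),f(105,362,.045)
print(tip,sh,end,np.linalg.norm(tip-end)); d=tip-end; d/=np.linalg.norm(d); print("yaw",np.degrees(np.arctan2(d[1],d[0])))
print("grip from tip/sh/end",tip-.12*d,sh-.025*d,end+.025*d)
print("seat",f(594,288,.036),"ring ends",f(577,288,.08),f(637,272,.08),"tin",f(381,505,.024))
s=bot.read_state(); R=np.array(s["tcp_rot"]); print("ty yaw",np.degrees(np.arctan2(R[1,1],R[0,1])),s["position"])
E
```

```text
[0.60878181 0.01025891 0.045     ] [0.51747217 0.03353677 0.045     ] [0.47006047 0.04285332 0.045     ] 0.14249914776489395
yaw -13.222555546235846
grip from tip/sh/end [0.49196314 0.037707   0.045     ] [0.49313494 0.03925513 0.045     ] [0.49439769 0.03713497 0.045     ]
seat [ 0.50920136 -0.1994044   0.036     ] ring ends [ 0.50394505 -0.18398742  0.08      ] [ 0.51181507 -0.21283023  0.08      ] tin [ 0.40209727 -0.09341722  0.024     ]
ty yaw -64.97102411505305 [ 0.26426165 -0.56566321  0.22167789]
```

drive_tool:
  deltas: "87 12 30 10 0.14; 87 25 67 20 0.28; 87 38 101 20 0.42; 87 51 134 20 0.56; 87 64 168 20 0.70; 87 77 202 20 0.84; 87 90 235 20 0.98; 87 103 269 20 1.12; 87 115 302 20 1.25"

```text
time_s: 1.0
position: [0.3796, -0.2626, 0.2423]
tcp_rot: [[-0.121, 0.993, -0.0], [0.993, 0.121, 0.001], [0.001, -0.0, -1.0]]
force: [0.5, -0.0, 0.5]
opening: 0.997
grasp_force: 0.0
```

drive_tool:
  deltas: "87 13 34 0 0.14; 87 26 67 0 0.28; 87 38 101 0 0.42; 87 51 134 0 0.56; 87 64 168 0 0.70; 87 77 202 0 0.84; 87 90 235 0 0.98; 87 103 269 0 1.12; 87 114 302 0 1.225; 87 114 302 0 1.225; 87 114 302 0 1.225"

```text
time_s: 2.1
position: [0.493, 0.0382, 0.2422]
tcp_rot: [[-0.974, 0.227, -0.001], [0.227, 0.974, -0.0], [0.001, -0.001, -1.0]]
force: [0.6, 0.0, 0.1]
opening: 1.0
grasp_force: 0.0
```

```bash
python3 - <<'E'
from h import *
s=bot.read_state(); print({k:np.round(s[k],3).tolist() for k in("time_s","position","joint_positions","tcp_rot")})
m=imaging.camera_model("wrist"); a=imaging.capture("wrist"); cv2.imwrite("pics/w0.png",a[:,:,::-1])
print({k:np.round(v,4).tolist() for k,v in m.items()})
E
```

```text
{'time_s': 2.1, 'position': [0.493, 0.038, 0.242], 'joint_positions': [-8.52, 18.728, 99.04, -0.036, 62.294, -85.406], 'tcp_rot': [[-0.974, 0.227, -0.001], [0.227, 0.974, -0.0], [0.001, -0.001, -1.0]]}
{'fx': 281.8632, 'fy': 281.8632, 'cx': 252.4124, 'cy': 193.7885, 'T': [[0.2265, 0.9427, 0.245, 0.4257], [0.974, -0.2192, -0.057, 0.0543], [-0.0, 0.2516, -0.9678, 0.4036], [0.0, 0.0, 0.0, 1.0]]}
```

View pics/w0.png

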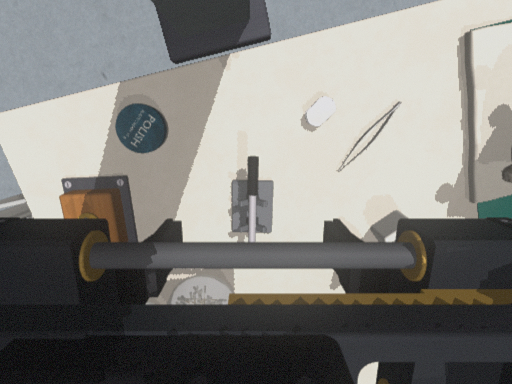

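The wrist view shows the sleeve from (253,157) to (252,197), with the rod going down to about (252,240) and the tin at (141,128). I'll measure the bar line and tin here.

```bash
python3 - <<'E'
from h import *
b=cv2.imread("pics/w0.png"); g=cv2.cvtColor(b,cv2.COLOR_BGR2GRAY)
m=((g<45)*255).astype(np.uint8); m[:150]=0; m[200:]=0; m[:,:235]=0; m[:,272:]=0
n,l,st,c=cv2.connectedComponentsWithStats(m); k=1+st[1:,4].argmax(); r=cv2.minAreaRect(cv2.findNonZero((l==k).astype(np.uint8))); print(st[k],r)
bp=sorted(cv2.boxPoints(r).tolist(),key=lambda p:p[1])
e=np.mean(bp[:2],0); s=np.mean(bp[2:],0); E,S=cast("wrist",e,.045),cast("wrist",s,.045); d=S-E; print(e,s,E,S,np.linalg.norm(d),np.degrees(np.arctan2(d[1],d[0])),(E+S)/2)
w=((g>150)*255).astype(np.uint8)
for v in (205,212,220,228,235):
    print(v,g[v,238:270].tolist())
E
```

```text
Traceback (most recent call last):
ValueError: attempt to get argmax of an empty sequence
```

```bash
python3 - <<'E'
from h import *
b=cv2.imread("pics/w0.png"); g=cv2.cvtColor(b,cv2.COLOR_BGR2GRAY)
print(g.shape)
for v in (150,154,156,160,170,180,190,194,198,200,205,220,235): print(v,g[v,242:266].tolist())
E
```

```text
(384, 512)
150 [216, 215, 214, 213, 214, 215, 222, 221, 221, 222, 221, 221, 220, 220, 222, 221, 221, 220, 221, 219, 221, 220, 222, 222]
154 [216, 213, 212, 212, 211, 216, 223, 224, 223, 223, 223, 224, 223, 224, 224, 223, 223, 221, 222, 220, 221, 222, 222, 222]
156 [214, 214, 213, 215, 217, 213, 156, 147, 128, 122, 127, 125, 127, 131, 151, 160, 182, 223, 224, 222, 222, 223, 221, 222]
160 [214, 214, 214, 216, 212, 145, 78, 72, 75, 75, 82, 78, 80, 81, 75, 75, 119, 225, 224, 223, 222, 221, 223, 223]
170 [146, 145, 146, 156, 215, 178, 85, 69, 72, 72, 77, 78, 79, 74, 73, 85, 151, 223, 224, 221, 219, 220, 222, 220]
180 [98, 99, 98, 96, 94, 81, 70, 68, 73, 70, 72, 75, 73, 71, 74, 78, 125, 154, 150, 151, 150, 152, 150, 148]
190 [96, 101, 94, 94, 95, 76, 65, 68, 69, 68, 73, 72, 72, 73, 66, 83, 126, 134, 133, 131, 134, 136, 136, 137]
194 [95, 95, 95, 93, 83, 74, 70, 74, 74, 78, 74, 78, 73, 67, 68, 75, 105, 130, 135, 131, 133, 135, 137, 133]
198 [94, 96, 90, 90, 81, 72, 86, 131, 168, 194, 207, 203, 192, 170, 103, 93, 90, 111, 130, 133, 130, 136, 134, 134]
200 [97, 97, 106, 108, 113, 109, 90, 132, 172, 194, 204, 205, 193, 171, 108, 94, 98, 98, 93, 97, 101, 104, 112, 114]
205 [120, 115, 108, 103, 101, 101, 100, 137, 176, 196, 206, 204, 192, 166, 117, 115, 116, 105, 100, 105, 104, 115, 126, 121]
220 [92, 94, 91, 91, 72, 71, 89, 147, 176, 198, 206, 199, 186, 158, 93, 89, 108, 131, 132, 131, 132, 132, 133, 134]
235 [157, 155, 163, 199, 155, 150, 129, 153, 184, 204, 207, 193, 180, 176, 221, 219, 219, 222, 219, 219, 220, 221, 220, 219]
```

```bash
python3 - <<'E'
from h import *
E,S,P=[cast("wrist",p,.045) for p in((252.9,156.2),(252.4,196.5),(251.9,235))]
d=P-E; print(E,S,P,np.linalg.norm(S-E),np.degrees(np.arctan2(d[1],d[0])),(E+S)/2)
# tcp offset
print(bot.read_state()["position"])
E
```

```text
[0.46848153 0.04424955 0.045     ] [0.51997492 0.03154191 0.045     ] [0.57287693 0.01845522 0.045     ] 0.05303821724071902 -13.87883379554591 [0.49422823 0.03789573 0.045     ]
[0.49287608 0.03748622 0.24220796]
```

drive_tool:
  deltas: "60 1 0 -40 -0.005; 60 1 0 -85 -0.005; 50 1 0 -130 -0.005; 50 1 0 -170 -0.005; 50 1 0 -195 -0.005; 50 1 0 -210 -0.005; 50 1 0 -216 -0.005; 50 1 0 -216 -0.005; 50 1 0 -216 -0.005"

```text
time_s: 3.05
position: [0.4949, 0.037, 0.0272]
tcp_rot: [[-0.972, 0.234, 0.001], [0.234, 0.972, -0.0], [-0.001, 0.0, -1.0]]
force: [0.4, 0.9, -0.1]
opening: 0.575
grasp_force: 0.0
```

drive_tool:
  deltas: "10 0 0 0 0; 10 0 0 0 0; 10 0 0 0 0; 10 0 0 0 0; 10 0 0 0 0; 10 0 0 0 0; 10 0 0 0 0; 10 0 0 0 0"

```text
time_s: 3.85
position: [0.4944, 0.0377, 0.0265]
tcp_rot: [[-0.973, 0.233, -0.0], [0.233, 0.973, 0.0], [0.0, -0.0, -1.0]]
force: [-0.1, 0.3, 0.3]
opening: 0.153
grasp_force: 30.0
```

drive_tool:
  deltas: "10 0 0 25 0; 10 0 0 60 0; 10 0 0 94 0; 10 -10 -20 94 0.04; 10 -28 -55 94 0.1; 10 -48 -92 94 0.16; 10 -68 -130 94 0.22; 10 -88 -168 94 0.28; 10 -108 -205 94 0.34; 10 -126 -240 94 0.4; 10 -138 -262 94 0.43; 10 -142 -270 94 0.445"

```text
time_s: 5.05
position: [0.3515, -0.2347, 0.1205]
tcp_rot: [[-0.979, -0.206, 0.0], [-0.206, 0.979, -0.001], [-0.0, -0.001, -1.0]]
force: [1.0, 0.3, -0.9]
opening: 0.15
grasp_force: 30.0
```

drive_tool:
  deltas: "10 0 0 0 0; 10 0 0 0 0; 10 0 0 0 0"

```text
time_s: 5.35
position: [0.3525, -0.2314, 0.1205]
tcp_rot: [[-0.978, -0.209, -0.0], [-0.209, 0.978, 0.001], [0.0, 0.001, -1.0]]
force: [-0.8, -0.1, -0.4]
opening: 0.145
grasp_force: 30.0
```

```bash
python3 - <<'E'
from h import *
s=bot.read_state(); print({k:np.round(s[k],4).tolist() for k in("time_s","position","joint_positions","tcp_rot","force","moment")})
m=imaging.camera_model("wrist")
w=imaging.capture("wrist")[:,:,::-1]; t=imaging.capture("top")[:,:,::-1]; c=imaging.capture("scene")[:,:,::-1]
for n,i in zip("wts",(w,t,c)): cv2.imwrite(f"pics/{n}1.png",i)
r=lambda i,f:cv2.resize(i,None,fx=f,fy=f,interpolation=cv2.INTER_CUBIC)
A=r(t[185:260,285:365],5); B=r(c[155:215,270:350],5); 
out=np.zeros((600,800,3),np.uint8); out[:375,:400]=A; out[:300,400:]=B; out[375:,:300]=cv2.resize(w,(300,225)); cv2.imwrite("pics/c1.png",out)
E
```

```text
{'time_s': 5.35, 'position': [0.3525, -0.2314, 0.1205], 'joint_positions': [-48.5514, 25.6352, 116.1652, 0.0121, 38.2419, -150.6494], 'tcp_rot': [[-0.9778, -0.2094, -0.0004], [-0.2094, 0.9778, 0.0006], [0.0002, 0.0007, -1.0]], 'force': [-0.7718, -0.1329, -0.443], 'moment': [0.0866, -0.0447, -0.039]}
```

View pics/c1.png

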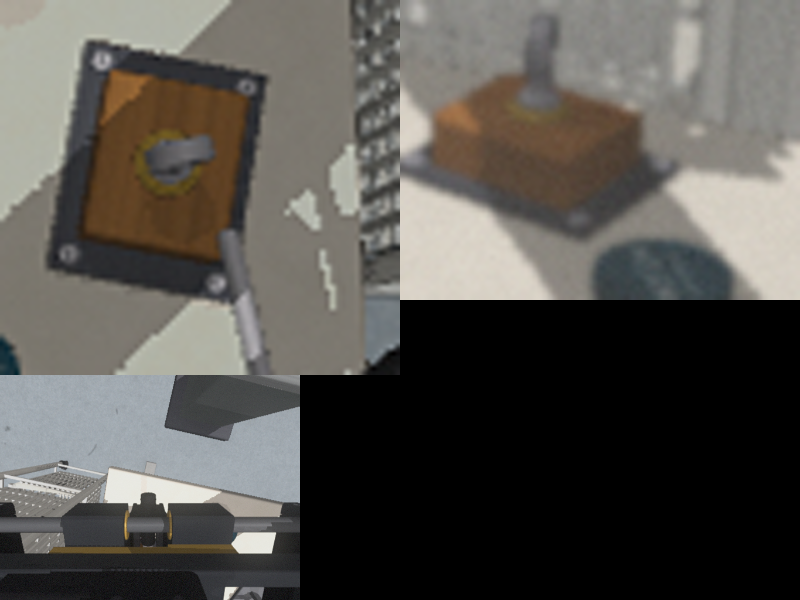

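The top crop shows the ring from about (148,162) to (213,150) and the bar tip at (230,232). In the scene crop the ring is nearly edge-on at (540,60). I'll measure the ring's direction and the bar tip's offset.

```bash
python3 - <<'E'
from h import *
t=cv2.imread("pics/t1.png"); hsv=cv2.cvtColor(t,cv2.COLOR_BGR2HSV)
m=(hsv[:,:,1]<70)
for v in range(209,225): print(v,"".join("#" if m[v,u] else "." for u in range(308,335)), t[v,312:330,0].tolist())
print("tip px crop(230,232)->",cast("top",(285+230/5-.4,185+232/5-.4),.139))
s=bot.read_state(); p=np.array([.3525,-.2314]); a=np.radians(12.1); print("tip kin",p+.12*np.array([np.cos(a),np.sin(a)]))
c=cv2.imread("pics/s1.png"); g=cv2.cvtColor(c,cv2.COLOR_BGR2GRAY)
h=cv2.cvtColor(c,cv2.COLOR_BGR2HSV)
for v in range(155,180): print(v,g[v,288:310].tolist())
for y in(0.5085,): print("proj eye scene",proj("scene",(.5085,-.1985,.072)),proj("scene",(.5085,-.1985,.0885)),proj("scene",(.5085,-.1985,.0555)),"top",proj("top",(.5085,-.1985,.072)))
E
```

```text
209 ..........................# [37, 37, 36, 35, 31, 33, 35, 35, 34, 34, 34, 36, 38, 35, 36, 34, 37, 37]
210 ..........................# [36, 37, 36, 34, 33, 35, 35, 33, 35, 33, 37, 36, 36, 36, 33, 33, 36, 37]
211 ..........................# [37, 39, 39, 29, 32, 34, 33, 35, 33, 28, 31, 38, 38, 40, 36, 32, 35, 35]
212 ...............####.......# [35, 34, 33, 34, 33, 41, 39, 39, 41, 48, 46, 67, 83, 94, 81, 45, 35, 36]
213 .........###########......# [37, 34, 34, 37, 57, 99, 81, 95, 102, 109, 114, 110, 104, 98, 94, 61, 37, 34]
214 ........############.....## [26, 30, 35, 60, 85, 88, 93, 100, 103, 108, 108, 106, 101, 98, 91, 63, 38, 37]
215 ......##############.....## [32, 36, 63, 71, 78, 83, 91, 96, 101, 107, 108, 106, 103, 98, 94, 84, 46, 35]
216 ......##############.....## [32, 35, 57, 67, 78, 85, 92, 97, 101, 107, 111, 104, 96, 88, 85, 61, 38, 35]
217 ......###########........## [33, 32, 53, 66, 78, 85, 92, 95, 92, 84, 81, 55, 47, 40, 44, 36, 35, 34]
218 .......#########.........## [35, 32, 40, 66, 73, 80, 78, 62, 64, 73, 81, 59, 35, 31, 33, 34, 36, 33]
219 .......########..........#
[... 2805 characters left out ...]
84, 84, 86, 88, 91, 96, 108, 114, 109, 107, 103, 100, 97, 90, 89, 83, 88, 90, 99, 108, 116, 119]
175 [86, 85, 86, 92, 93, 99, 102, 108, 106, 105, 102, 97, 95, 91, 84, 83, 85, 83, 85, 87, 89, 97]
176 [87, 87, 86, 94, 101, 99, 99, 97, 99, 96, 97, 93, 90, 91, 85, 82, 79, 77, 79, 79, 80, 80]
177 [90, 88, 84, 87, 94, 99, 98, 100, 97, 94, 95, 93, 91, 87, 84, 80, 81, 77, 77, 77, 79, 74]
178 [89, 88, 91, 91, 93, 93, 95, 97, 103, 99, 92, 91, 89, 87, 80, 79, 76, 75, 81, 80, 79, 79]
179 [86, 91, 89, 87, 84, 86, 87, 88, 92, 92, 90, 87, 84, 85, 80, 80, 79, 75, 77, 77, 77, 77]
proj eye scene [297.89904145 163.80222962] [298.18858248 157.79042895] [297.61349044 169.73118485] top [320.4726824  215.74329332]
```

drive_tool:
  deltas: "10 5 -3 0 0.03; 10 12 -6 -15 0.05; 10 12 -6 -35 0.05; 10 12 -6 -55 0.05; 10 12 -6 -67 0.05; 10 12 -6 -67 0.05; 10 12 -6 -67 0.05; 10 12 -6 -67 0.05"

```text
time_s: 6.3
position: [0.365, -0.2387, 0.0541]
tcp_rot: [[-0.966, -0.258, 0.001], [-0.258, 0.966, -0.001], [-0.001, -0.001, -1.0]]
force: [-0.0, 0.2, -1.0]
opening: 0.151
grasp_force: 30.0
```

```bash
python3 - <<'E'
from h import *
s=bot.read_state(); print({k:np.round(s[k],4).tolist() for k in("time_s","position","joint_positions","tcp_rot","force","moment")})
t=imaging.capture("top")[:,:,::-1]; c=imaging.capture("scene")[:,:,::-1]
for n,i in zip("ts",(t,c)): cv2.imwrite(f"pics/{n}2.png",i)
r=lambda i,f:cv2.resize(i,None,fx=f,fy=f,interpolation=cv2.INTER_CUBIC)
out=np.zeros((600,800,3),np.uint8); out[:,:400]=r(t[200:260,300:340],10); out[:,400:]=r(c[145:205,285:325],10); cv2.imwrite("pics/c2.png",out)
E
```

```text
{'time_s': 6.3, 'position': [0.365, -0.2387, 0.0541], 'joint_positions': [-47.9243, 34.615, 116.7951, -0.0001, 28.5023, -152.8722], 'tcp_rot': [[-0.9662, -0.2579, 0.001], [-0.2579, 0.9662, -0.0011], [-0.0007, -0.0014, -1.0]], 'force': [-0.0122, 0.1848, -1.0438], 'moment': [0.1156, -0.0779, -0.0185]}
```

View pics/c2.png

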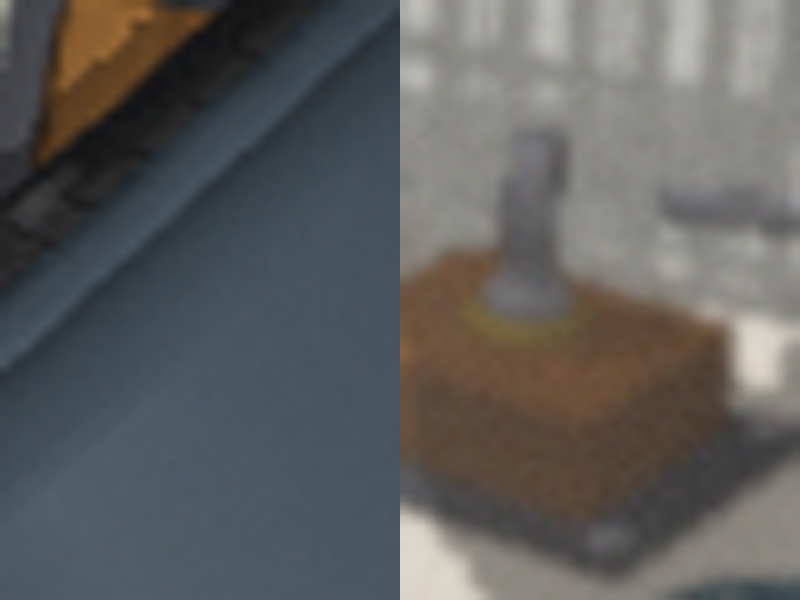

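The arm now hides the top view. In the scene crop the bar tip is at (663,203) and the ring at (535,200), with its top at 130. I'll compare this with the projections.

```bash
python3 - <<'E'
from h import *
p=np.array([.365,-.2387,.0541+.0185]); d=np.array([.966,.258,0]); 
for k in (.12,.1,.08): print("tip",k,proj("scene",p+k*d))
c=cv2.imread("pics/s2.png"); g=cv2.cvtColor(c,cv2.COLOR_BGR2GRAY)
for v in range(158,174): print(v,g[v,306:326].tolist())
e=np.array([.509,-.198,.072]); n=np.array([-.258,.966,0])
for z in(.0885,.072,.0555): print(proj("scene",[.509,-.198,z]))
print("tip lateral rel eye", (p-e)@n, "along", (p-e)@d)
E
```

```text
tip 0.12 [309.47717358 164.34993971]
tip 0.1 [317.44975876 165.07912144]
tip 0.08 [325.4831833  165.81386761]
158 [140, 138, 136, 135, 135, 137, 141, 143, 140, 138, 134, 138, 137, 139, 136, 134, 136, 137, 140, 145]
159 [140, 139, 136, 134, 138, 135, 141, 142, 140, 140, 138, 136, 135, 141, 138, 137, 136, 139, 145, 161]
160 [141, 138, 141, 139, 140, 135, 140, 141, 138, 138, 138, 138, 137, 140, 135, 133, 137, 141, 152, 170]
161 [135, 139, 140, 140, 140, 137, 138, 136, 136, 142, 141, 138, 137, 136, 136, 134, 135, 141, 154, 171]
162 [134, 135, 138, 140, 137, 134, 138, 137, 140, 141, 135, 134, 133, 135, 135, 135, 136, 140, 152, 175]
163 [133, 134, 137, 136, 132, 125, 131, 132, 130, 134, 135, 126, 124, 123, 124, 126, 135, 137, 152, 178]
164 [134, 135, 139, 135, 126, 112, 119, 119, 122, 123, 119, 115, 110, 110, 112, 120, 130, 133, 152, 183]
165 [140, 135, 136, 133, 126, 109, 103, 107, 107, 110, 110, 108, 107, 108, 108, 115, 118, 121, 142, 171]
166 [142, 137, 137, 138, 128, 113, 101, 99, 100, 98, 100, 101, 104, 103, 105, 106, 106, 109, 118, 142]
167 [144, 137, 136, 133, 136, 139, 124, 115, 110, 110, 110, 110, 108, 112, 116, 99, 96, 94, 103, 122]
168 [142, 136, 138, 134, 140, 155, 151, 139, 126, 130, 129, 132, 134, 139, 141, 118, 109, 111, 120, 140]
169 [144, 144, 139, 137, 143, 150, 149, 143, 132, 135, 137, 145, 155, 155, 164, 146, 133, 133, 150, 173]
170 [149, 144, 139, 141, 150, 157, 157, 152, 139, 137, 141, 143, 145, 152, 156, 148, 139, 142, 158, 179]
171 [137, 139, 139, 141, 150, 166, 168, 159, 145, 138, 139, 140, 146, 145, 143, 139, 138, 139, 152, 165]
172 [134, 133, 137, 137, 139, 155, 160, 153, 144, 140, 143, 151, 150, 148, 143, 139, 136, 141, 144, 147]
173 [124, 129, 131, 134, 132, 137, 139, 141, 135, 138, 143, 147, 154, 149, 151, 138, 139, 136, 138, 138]
[297.92633893 157.82323345]
[297.63856924 163.83581192]
[297.35476581 169.76552046]
tip lateral rel eye -0.002164199999999984 along -0.1496046
```

drive_tool:
  deltas: "10 4 3.5 0.5 0; 10 9 5 0.5 0; 10 14 6.3 0.5 0; 10 18 7.4 0.5 0; 10 22 8.4 0.5 0; 10 24 9 0.5 0; 10 26 9.5 0.5 0; 10 28 10 0.5 0; 10 28 10 0.5 0"

```text
time_s: 7.3
position: [0.3926, -0.2283, 0.054]
tcp_rot: [[-0.966, -0.257, 0.0], [-0.257, 0.966, -0.0], [-0.0, -0.0, -1.0]]
force: [-0.0, 0.1, -0.2]
opening: 0.152
grasp_force: 30.0
```

```bash
python3 - <<'E'
from h import *
s=bot.read_state(); print({k:np.round(s[k],4).tolist() for k in("time_s","position","force","moment")})
c=imaging.capture("scene")[:,:,::-1]; cv2.imwrite("pics/s3.png",c)
r=lambda i,f:cv2.resize(i,None,fx=f,fy=f,interpolation=cv2.INTER_CUBIC)
cv2.imwrite("pics/c3.png",r(c[145:195,280:330],12))
E
```

```text
{'time_s': 7.3, 'position': [0.3926, -0.2283, 0.054], 'force': [-0.0443, 0.0995, -0.2474], 'moment': [0.069, -0.0935, 0.0086]}
```

View pics/c3.png

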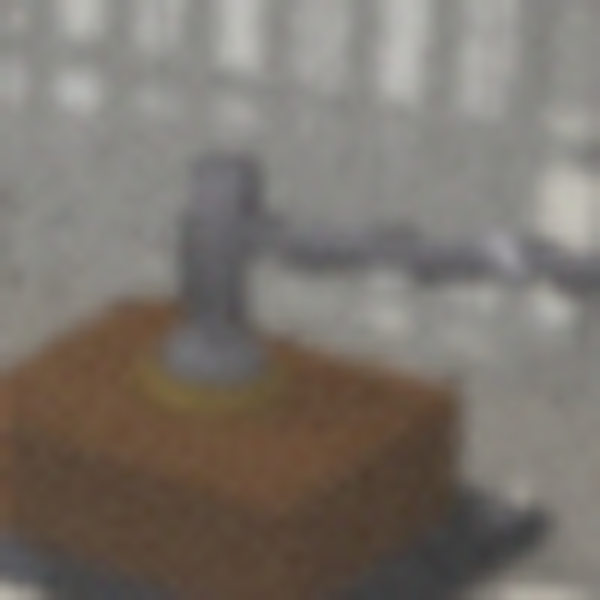

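The scene crop shows the bar tip meeting the ring at (255,232), near the middle of the ring, and the hand feels no force. I'll advance gently.

drive_tool:
  deltas: "10 2 0.5 0 0; 10 4 1 0 0; 10 6 1.6 0 0; 10 8 2.1 0 0; 10 10 2.6 0 0; 10 12 3.1 0 0; 10 12 3.1 0 0"

```text
time_s: 8.05
position: [0.4048, -0.2252, 0.0541]
tcp_rot: [[-0.966, -0.258, 0.0], [-0.258, 0.966, -0.0], [-0.0, -0.0, -1.0]]
force: [0.1, -0.3, -0.5]
opening: 0.149
grasp_force: 30.0
```

drive_tool:
  deltas: "10 3 0.8 0 0; 10 6 1.6 0 0; 10 9 2.4 0 0; 10 12 3.2 0 0; 10 15 4 0 0; 10 18 4.8 0 0; 10 21 5.6 0 0; 10 24 6.4 0 0; 10 27 7.2 0 0; 10 30 8 0 0; 10 31 8.3 0 0; 10 31 8.3 0 0"

```text
time_s: 9.25
position: [0.4356, -0.2168, 0.054]
tcp_rot: [[-0.966, -0.258, 0.0], [-0.258, 0.966, -0.0], [-0.0, -0.0, -1.0]]
force: [-0.4, -0.6, -0.6]
opening: 0.149
grasp_force: 30.0
```

```bash
cat >> h.py <<'E'
def st():
    s=bot.read_state(); p=np.array(s["position"]); F=np.array(s["force"]); M=np.array(s["moment"]); R=np.array(s["tcp_rot"])
    r=p[:2]-np.array([.509,-.198]); rxF=r[0]*F[1]-r[1]*F[0]
    print("t",round(s["time_s"],2),"p",p.round(4),"baryaw",round(np.degrees(np.arctan2(-R[1,0],-R[0,0])),2),"gripyaw",round(np.degrees(np.arctan2(-r[1],-r[0])),2),"dist",round(np.hypot(*r),4),"F",F.round(2),"M",M.round(3),"torque cw by hand",round(M[2]+rxF,3),"(M,rxF)",round(M[2],3),round(rxF,3),"j6",round(s["joint_positions"][5],1))
E
python3 - <<'E'
from h import *
st()
c=imaging.capture("scene")[:,:,::-1]; cv2.imwrite("pics/s4.png",c)
t=imaging.capture("top")[:,:,::-1]; cv2.imwrite("pics/t4.png",t)
r=lambda i,f:cv2.resize(i,None,fx=f,fy=f,interpolation=cv2.INTER_CUBIC)
out=np.hstack([r(c[145:195,270:320],8),r(t[190:240,295:345],8)]); cv2.imwrite("pics/c4.png",out)
E
```

```text
t 9.25 p [ 0.4356 -0.2168  0.054 ] baryaw 14.92 gripyaw 14.4 dist 0.0758 F [-0.42 -0.61 -0.59] M [ 0.122 -0.098  0.003] torque cw by hand 0.04 (M,rxF) 0.003 0.037 j6 -144.6
```

View pics/c4.png

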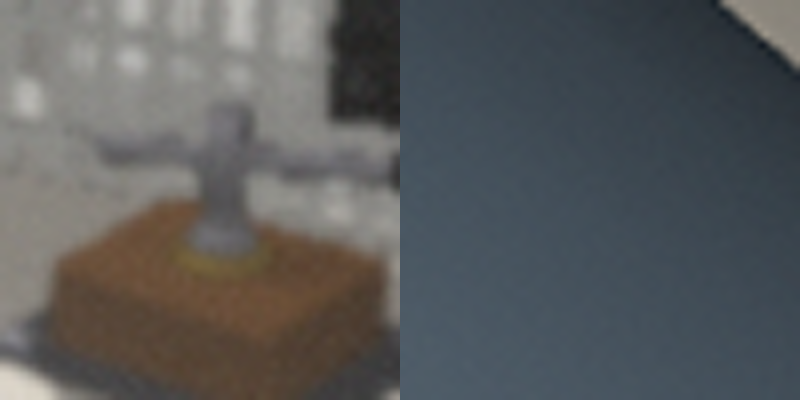

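The bar is through the hole. Its tip emerges at (105,150) in the left crop. Next I'll get the arc numbers.

```bash
cat > arc.py <<'E'
import sys; from h import *
st(); a0,L=np.radians(float(sys.argv[1])),float(sys.argv[2]); angs=[float(x) for x in sys.argv[3:]]
u=lambda a:np.array([np.cos(a),np.sin(a)])
print("; ".join("10 %.1f %.1f 0 %.3f"%(*(L*(u(a0)-u(a0-k))),-k) for k in angs))
E
python3 arc.py 14.5 75.8 .04 .08 .12 .16 .2 .24 .28 .32 .36 .4 .4
```

```text
t 9.35 p [ 0.4353 -0.2168  0.054 ] baryaw 14.92 gripyaw 14.3 dist 0.076 F [ 0.43  0.31 -0.37] M [ 0.165 -0.075 -0.015] torque cw by hand -0.03 (M,rxF) -0.015 -0.015 j6 -144.6
10 -0.7 2.9 0 -0.040; 10 -1.3 5.9 0 -0.080; 10 -1.7 8.9 0 -0.120; 10 -2.1 11.9 0 -0.160; 10 -2.3 15.0 0 -0.200; 10 -2.4 18.0 0 -0.240; 10 -2.4 21.0 0 -0.280; 10 -2.2 24.0 0 -0.320; 10 -2.0 27.1 0 -0.360; 10 -1.6 30.1 0 -0.400; 10 -1.6 30.1 0 -0.400
```

drive_tool:
  deltas: "10 -0.7 2.9 0 -0.04; 10 -1.3 5.9 0 -0.08; 10 -1.7 8.9 0 -0.12; 10 -2.1 11.9 0 -0.16; 10 -2.3 15 0 -0.2; 10 -2.4 18 0 -0.24; 10 -2.4 21 0 -0.28; 10 -2.2 24 0 -0.32; 10 -2 27.1 0 -0.36; 10 -1.6 30.1 0 -0.4; 10 -1.6 30.1 0 -0.4"

```text
time_s: 10.45
position: [0.4335, -0.1866, 0.0541]
tcp_rot: [[-0.99, 0.139, -0.0], [0.139, 0.99, 0.0], [0.0, 0.0, -1.0]]
force: [-0.5, -1.5, -1.0]
opening: 0.149
grasp_force: 30.0
```

```bash
python3 arc.py -8.5 75.8 .03 .06 .09 .12 .15 .18 .21 .24 .24 .24
```

```text
t 10.45 p [ 0.4335 -0.1866  0.0541] baryaw -8.0 gripyaw -8.58 dist 0.0763 F [-0.48 -1.47 -1.02] M [-0.1    0.022 -0.074] torque cw by hand 0.042 (M,rxF) -0.074 0.116 j6 -118.9
10 0.4 2.2 0 -0.030; 10 0.8 4.5 0 -0.060; 10 1.3 6.7 0 -0.090; 10 1.9 8.9 0 -0.120; 10 2.5 11.1 0 -0.150; 10 3.2 13.2 0 -0.180; 10 4.0 15.4 0 -0.210; 10 4.8 17.5 0 -0.240; 10 4.8 17.5 0 -0.240; 10 4.8 17.5 0 -0.240
```

drive_tool:
  deltas: "10 0.4 2.2 0 -0.03; 10 0.8 4.5 0 -0.06; 10 1.3 6.7 0 -0.09; 10 1.9 8.9 0 -0.12; 10 2.5 11.1 0 -0.15; 10 3.2 13.2 0 -0.18; 10 4 15.4 0 -0.21; 10 4.8 17.5 0 -0.24; 10 4.8 17.5 0 -0.24"

```text
time_s: 11.35
position: [0.4385, -0.1694, 0.0541]
tcp_rot: [[-0.929, 0.37, -0.0], [0.37, 0.929, -0.0], [0.0, -0.0, -1.0]]
force: [-0.4, -0.4, -0.0]
opening: 0.15
grasp_force: 30.0
```

```bash
python3 arc.py -22.2 75.8 .02 .04 .06 .08 .1 .12 .12; python3 - <<'E'
from h import *
c=imaging.capture("scene")[:,:,::-1]; cv2.imwrite("pics/s5.png",c); cv2.imwrite("pics/c5.png",cv2.resize(c[145:195,270:320],None,fx=10,fy=10,interpolation=cv2.INTER_CUBIC))
E
```

```text
t 11.35 p [ 0.4385 -0.1694  0.0541] baryaw -21.71 gripyaw -22.06 dist 0.0761 F [-0.43 -0.41 -0.03] M [-0.149  0.041 -0.08 ] torque cw by hand -0.039 (M,rxF) -0.08 0.041 j6 -103.0
10 0.6 1.4 0 -0.020; 10 1.2 2.8 0 -0.040; 10 1.8 4.2 0 -0.060; 10 2.5 5.5 0 -0.080; 10 3.2 6.9 0 -0.100; 10 3.9 8.2 0 -0.120; 10 3.9 8.2 0 -0.120
```

View pics/c5.png

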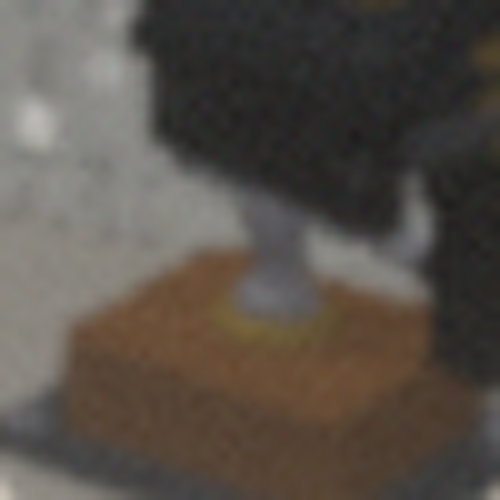

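The gripper now hides the eye at about (280,220), so I'll go by the felt torque, averaged over several readings.

drive_tool:
  deltas: "10 0.6 1.4 0 -0.02; 10 1.2 2.8 0 -0.04; 10 1.8 4.2 0 -0.06; 10 2.5 5.5 0 -0.08; 10 3.2 6.9 0 -0.1; 10 3.9 8.2 0 -0.12"

```text
time_s: 12.0
position: [0.4426, -0.161, 0.054]
tcp_rot: [[-0.877, 0.481, -0.0], [0.481, 0.877, -0.0], [0.0, -0.0, -1.0]]
force: [-0.6, -1.0, -0.0]
opening: 0.149
grasp_force: 30.0
```

```bash
cat >> h.py <<'E'
def avg(n=6):
    T=[]
    for i in range(n):
        s=bot.read_state(); p=np.array(s["position"]); F=np.array(s["force"]); M=s["moment"]; r=p[:2]-np.array([.509,-.198])
        T.append((M[2],r[0]*F[1]-r[1]*F[0],F[0],F[1])); 
        if i<n-1: imaging.capture("scene")
    T=np.array(T); print("avg Mz,rxF,Fx,Fy",T.mean(0).round(3),"torque",T[:,:2].sum(1).mean().round(3),"sd",T[:,:2].sum(1).std().round(3))
E
sed -i 's/^st();/avg(); st();/' arc.py; python3 arc.py -29 75.8 .02 .04 .06 .08 .1 .12 .12
```

```text
avg Mz,rxF,Fx,Fy [-0.073  0.116 -0.542 -1.452] torque 0.044 sd 0.041
t 12.25 p [ 0.4426 -0.161   0.0541] baryaw -28.62 gripyaw -29.08 dist 0.076 F [-0.18 -1.43 -0.82] M [-0.088 -0.009 -0.05 ] torque cw by hand 0.051 (M,rxF) -0.05 0.101 j6 -95.0
10 0.7 1.3 0 -0.020; 10 1.5 2.6 0 -0.040; 10 2.3 3.9 0 -0.060; 10 3.1 5.2 0 -0.080; 10 4.0 6.4 0 -0.100; 10 4.9 7.7 0 -0.120; 10 4.9 7.7 0 -0.120
```

drive_tool:
  deltas: "10 0.4 0.7 0 -0.01; 10 0.7 1.3 0 -0.02; 10 1.1 2 0 -0.03; 10 1.1 2 0 -0.03"

```text
time_s: 12.65
position: [0.4437, -0.159, 0.0541]
tcp_rot: [[-0.863, 0.506, 0.0], [0.506, 0.863, -0.0], [-0.0, -0.0, -1.0]]
force: [-1.6, -1.2, -0.5]
opening: 0.153
grasp_force: 30.0
```

```bash
sed -i 's/avg()/avg(4)/' arc.py; python3 arc.py -30.8 75.8 .01 .02 .03 .04 .05 .06 .09 .12 .15 .18 .21 .24
```

```text
avg Mz,rxF,Fx,Fy [-0.085  0.131 -1.024 -1.394] torque 0.046 sd 0.048
t 12.8 p [ 0.4437 -0.1591  0.0541] baryaw -30.35 gripyaw -30.78 dist 0.076 F [-0.73 -2.2  -0.77] M [-0.127  0.015 -0.056] torque cw by hand 0.116 (M,rxF) -0.056 0.172 j6 -93.0
10 0.4 0.6 0 -0.010; 10 0.8 1.3 0 -0.020; 10 1.2 1.9 0 -0.030; 10 1.6 2.6 0 -0.040; 10 2.0 3.2 0 -0.050; 10 2.4 3.8 0 -0.060; 10 3.8 5.7 0 -0.090; 10 5.1 7.5 0 -0.120; 10 6.5 9.3 0 -0.150; 10 8.0 11.0 0 -0.180; 10 9.5 12.7 0 -0.210; 10 11.1 14.4 0 -0.240
```

drive_tool:
  deltas: "10 0.4 0.6 0 -0.01; 10 0.8 1.3 0 -0.02; 10 1.2 1.9 0 -0.03; 10 1.2 1.9 0 -0.03"

```text
time_s: 13.2
position: [0.4449, -0.1571, 0.054]
tcp_rot: [[-0.847, 0.531, -0.0], [0.531, 0.847, -0.0], [0.0, -0.0, -1.0]]
force: [-1.1, -0.5, -0.8]
opening: 0.148
grasp_force: 30.0
```

```bash
python3 arc.py -32.5 75.8 .01 .02 .03 .04
```

```text
avg Mz,rxF,Fx,Fy [-0.076  0.067 -0.506 -0.73 ] torque -0.008 sd 0.046
t 13.35 p [ 0.4448 -0.1572  0.0541] baryaw -32.07 gripyaw -32.46 dist 0.076 F [-0.72 -1.04 -0.95] M [-0.166  0.006 -0.052] torque cw by hand 0.044 (M,rxF) -0.052 0.096 j6 -91.0
10 0.4 0.6 0 -0.010; 10 0.8 1.3 0 -0.020; 10 1.3 1.9 0 -0.030; 10 1.7 2.5 0 -0.040
```

drive_tool:
  deltas: "10 0.4 0.6 0 -0.01; 10 0.8 1.3 0 -0.02; 10 1.3 1.9 0 -0.03; 10 1.7 2.5 0 -0.04; 10 1.7 2.5 0 -0.04"

```text
time_s: 13.85
position: [0.4466, -0.1546, 0.0541]
tcp_rot: [[-0.825, 0.565, 0.0], [0.565, 0.825, -0.0], [-0.0, -0.0, -1.0]]
force: [-0.5, -0.8, 0.4]
opening: 0.149
grasp_force: 30.0
```

```bash
python3 arc.py -34.8 75.8 .01 .02 .03 .04
```

```text
avg Mz,rxF,Fx,Fy [-0.036  0.062 -0.478 -0.654] torque 0.025 sd 0.061
t 14.0 p [ 0.4465 -0.1546  0.054 ] baryaw -34.36 gripyaw -34.76 dist 0.0761 F [-0.97 -0.5  -1.  ] M [-0.087  0.008 -0.04 ] torque cw by hand 0.033 (M,rxF) -0.04 0.073 j6 -88.3
10 0.4 0.6 0 -0.010; 10 0.9 1.2 0 -0.020; 10 1.3 1.8 0 -0.030; 10 1.8 2.5 0 -0.040
```

drive_tool:
  deltas: "10 0.4 0.6 0 -0.01; 10 0.9 1.2 0 -0.02; 10 1.3 1.8 0 -0.03; 10 1.8 2.5 0 -0.04; 10 1.8 2.5 0 -0.04"

```text
time_s: 14.5
position: [0.4484, -0.1521, 0.054]
tcp_rot: [[-0.802, 0.597, -0.0], [0.597, 0.802, -0.0], [-0.0, -0.0, -1.0]]
force: [-1.5, -1.5, -1.1]
opening: 0.15
grasp_force: 30.0
```

```bash
python3 arc.py -37.1 75.8 .01 .02 .03 .04
```

```text
avg Mz,rxF,Fx,Fy [-0.056  0.107 -0.837 -1.136] torque 0.051 sd 0.044
t 14.65 p [ 0.4483 -0.1522  0.054 ] baryaw -36.65 gripyaw -37.06 dist 0.076 F [-0.56 -1.08  0.18] M [-0.101 -0.03  -0.074] torque cw by hand 0.017 (M,rxF) -0.074 0.091 j6 -85.7
10 0.5 0.6 0 -0.010; 10 0.9 1.2 0 -0.020; 10 1.4 1.8 0 -0.030; 10 1.9 2.4 0 -0.040
```

drive_tool:
  deltas: "10 0.5 0.6 0 -0.01; 10 0.9 1.2 0 -0.02; 10 1.4 1.8 0 -0.03; 10 1.9 2.4 0 -0.04; 10 1.9 2.4 0 -0.04"

```text
time_s: 15.15
position: [0.4502, -0.1497, 0.054]
tcp_rot: [[-0.778, 0.629, -0.0], [0.629, 0.778, -0.0], [0.0, -0.0, -1.0]]
force: [-0.6, -0.9, -0.5]
opening: 0.151
grasp_force: 30.0
```

```bash
python3 arc.py -39.4 75.8 .01 .02 .03 .04
```

```text
avg Mz,rxF,Fx,Fy [-0.045  0.054 -0.125 -0.825] torque 0.01 sd 0.026
t 15.3 p [ 0.4502 -0.1498  0.054 ] baryaw -38.95 gripyaw -39.37 dist 0.076 F [-0.42 -0.43 -0.35] M [-0.068 -0.072 -0.026] torque cw by hand 0.02 (M,rxF) -0.026 0.046 j6 -83.0
10 0.5 0.6 0 -0.010; 10 1.0 1.2 0 -0.020; 10 1.5 1.7 0 -0.030; 10 2.0 2.3 0 -0.040
```

drive_tool:
  deltas: "10 0.5 0.6 0 -0.01; 10 1 1.2 0 -0.02; 10 1.5 1.7 0 -0.03; 10 2 2.3 0 -0.04; 10 2 2.3 0 -0.04"

```text
time_s: 15.8
position: [0.4523, -0.1474, 0.054]
tcp_rot: [[-0.752, 0.659, 0.0], [0.659, 0.752, -0.0], [-0.0, -0.0, -1.0]]
force: [-0.8, -1.1, 0.1]
opening: 0.147
grasp_force: 30.0
```

```bash
python3 arc.py -41.7 75.8 .01 .02 .03 .04
```

```text
avg Mz,rxF,Fx,Fy [-0.047  0.092 -0.699 -1.004] torque 0.045 sd 0.035
t 15.95 p [ 0.4522 -0.1475  0.054 ] baryaw -41.24 gripyaw -41.66 dist 0.076 F [-1.24 -1.03  0.23] M [-0.06  -0.03  -0.027] torque cw by hand 0.094 (M,rxF) -0.027 0.121 j6 -80.3
10 0.5 0.6 0 -0.010; 10 1.0 1.1 0 -0.020; 10 1.5 1.7 0 -0.030; 10 2.1 2.2 0 -0.040
```

drive_tool:
  deltas: "10 0.5 0.6 0 -0.01; 10 1 1.1 0 -0.02; 10 1.5 1.7 0 -0.03; 10 2.1 2.2 0 -0.04; 10 2.1 2.2 0 -0.04"

```text
time_s: 16.45
position: [0.4543, -0.1452, 0.054]
tcp_rot: [[-0.725, 0.689, -0.0], [0.689, 0.725, 0.0], [0.0, -0.0, -1.0]]
force: [-0.9, -1.2, -0.7]
opening: 0.146
grasp_force: 30.0
```

```bash
python3 arc.py -44 75.8 .01 .02 .03 .04
```

```text
avg Mz,rxF,Fx,Fy [-0.041  0.063 -0.557 -0.623] torque 0.023 sd 0.061
t 16.6 p [ 0.4543 -0.1452  0.054 ] baryaw -43.53 gripyaw -43.96 dist 0.076 F [ 0.35  0.3  -0.49] M [-0.081 -0.029 -0.033] torque cw by hand -0.068 (M,rxF) -0.033 -0.035 j6 -77.7
10 0.5 0.5 0 -0.010; 10 1.1 1.1 0 -0.020; 10 1.6 1.6 0 -0.030; 10 2.1 2.1 0 -0.040
```

drive_tool:
  deltas: "10 0.5 0.5 0 -0.01; 10 1.1 1.1 0 -0.02; 10 1.6 1.6 0 -0.03; 10 2.1 2.1 0 -0.04; 10 2.1 2.1 0 -0.04"

```text
time_s: 17.1
position: [0.4565, -0.1431, 0.054]
tcp_rot: [[-0.697, 0.717, -0.0], [0.717, 0.697, 0.0], [0.0, -0.0, -1.0]]
force: [-1.6, -1.7, -0.7]
opening: 0.15
grasp_force: 30.0
```

```bash
python3 arc.py -46.3 75.8 .01 .02 .03 .04
```

```text
avg Mz,rxF,Fx,Fy [-0.044  0.096 -0.81  -0.987] torque 0.053 sd 0.059
t 17.25 p [ 0.4564 -0.1432  0.054 ] baryaw -45.82 gripyaw -46.21 dist 0.076 F [-0.3  -1.07  0.51] M [ 0.003 -0.036 -0.042] torque cw by hand 0.03 (M,rxF) -0.042 0.073 j6 -75.0
10 0.6 0.5 0 -0.010; 10 1.1 1.0 0 -0.020; 10 1.7 1.5 0 -0.030; 10 2.2 2.1 0 -0.040
```

drive_tool:
  deltas: "10 0.6 0.5 0 -0.01; 10 1.1 1 0 -0.02; 10 1.7 1.5 0 -0.03; 10 2.2 2.1 0 -0.04; 10 2.2 2.1 0 -0.04"

```text
time_s: 17.75
position: [0.4587, -0.1411, 0.0541]
tcp_rot: [[-0.667, 0.745, 0.0], [0.745, 0.667, -0.0], [-0.0, -0.0, -1.0]]
force: [0.6, -0.1, 0.1]
opening: 0.15
grasp_force: 30.0
```

```bash
python3 arc.py -48.6 75.8 .01 .02 .03 .04
```

```text
avg Mz,rxF,Fx,Fy [-0.017  0.059 -0.427 -0.689] torque 0.042 sd 0.065
t 17.9 p [ 0.4587 -0.1411  0.0541] baryaw -48.11 gripyaw -48.51 dist 0.076 F [-0.42 -1.31 -0.54] M [ 0.006 -0.096  0.009] torque cw by hand 0.099 (M,rxF) 0.009 0.09 j6 -72.4
10 0.6 0.5 0 -0.010; 10 1.1 1.0 0 -0.020; 10 1.7 1.5 0 -0.030; 10 2.3 2.0 0 -0.040
```

drive_tool:
  deltas: "10 0.6 0.5 0 -0.01; 10 1.1 1 0 -0.02; 10 1.7 1.5 0 -0.03; 10 2.3 2 0 -0.04; 10 2.3 2 0 -0.04"

```text
time_s: 18.4
position: [0.461, -0.1391, 0.0541]
tcp_rot: [[-0.637, 0.771, 0.0], [0.771, 0.637, -0.0], [-0.0, 0.0, -1.0]]
force: [-0.5, -1.2, -1.4]
opening: 0.15
grasp_force: 30.0
```

```bash
python3 arc.py -50.9 75.8 .01 .02 .03 .04
```

```text
avg Mz,rxF,Fx,Fy [-0.035  0.062 -0.425 -0.76 ] torque 0.026 sd 0.039
t 18.55 p [ 0.461  -0.1391  0.0541] baryaw -50.41 gripyaw -50.8 dist 0.076 F [-0.67 -0.04 -0.86] M [ 0.011 -0.     0.038] torque cw by hand 0.08 (M,rxF) 0.038 0.041 j6 -69.7
10 0.6 0.5 0 -0.010; 10 1.2 0.9 0 -0.020; 10 1.8 1.4 0 -0.030; 10 2.4 1.9 0 -0.040
```

drive_tool:
  deltas: "10 0.6 0.5 0 -0.01; 10 1.2 0.9 0 -0.02; 10 1.8 1.4 0 -0.03; 10 2.4 1.9 0 -0.04; 10 2.4 1.9 0 -0.04"

```text
time_s: 19.05
position: [0.4634, -0.1372, 0.0541]
tcp_rot: [[-0.606, 0.796, 0.0], [0.796, 0.606, -0.0], [-0.0, 0.0, -1.0]]
force: [-0.3, -0.2, -1.4]
opening: 0.147
grasp_force: 30.0
```

```bash
python3 arc.py -53.2 75.8 .01 .02 .03 .04
```

```text
avg Mz,rxF,Fx,Fy [-0.02   0.034 -0.245 -0.418] torque 0.014 sd 0.006
t 19.2 p [ 0.4634 -0.1372  0.0541] baryaw -52.7 gripyaw -53.12 dist 0.076 F [-0.39 -0.8  -1.07] M [-0.058 -0.073 -0.053] torque cw by hand 0.006 (M,rxF) -0.053 0.06 j6 -67.1
10 0.6 0.5 0 -0.010; 10 1.2 0.9 0 -0.020; 10 1.8 1.3 0 -0.030; 10 2.5 1.8 0 -0.040
```

drive_tool:
  deltas: "10 0.6 0.5 0 -0.01; 10 1.2 0.9 0 -0.02; 10 1.8 1.3 0 -0.03; 10 2.5 1.8 0 -0.04; 10 2.5 1.8 0 -0.04"

```text
time_s: 19.7
position: [0.4659, -0.1354, 0.0541]
tcp_rot: [[-0.574, 0.819, -0.0], [0.819, 0.574, -0.0], [-0.0, -0.0, -1.0]]
force: [-0.3, -1.2, -1.0]
opening: 0.149
grasp_force: 30.0
```

```bash
python3 arc.py -55.4 75.8 .01 .02 .03 .04
```

```text
avg Mz,rxF,Fx,Fy [-0.003  0.04   0.167 -1.18 ] torque 0.038 sd 0.034
t 19.85 p [ 0.4658 -0.1354  0.054 ] baryaw -54.99 gripyaw -55.43 dist 0.076 F [ 0.15 -1.57 -0.49] M [-0.106 -0.043  0.019] torque cw by hand 0.077 (M,rxF) 0.019 0.058 j6 -64.4
10 0.6 0.4 0 -0.010; 10 1.3 0.8 0 -0.020; 10 1.9 1.3 0 -0.030; 10 2.5 1.7 0 -0.040
```

drive_tool:
  deltas: "10 0.6 0.4 0 -0.01; 10 1.3 0.8 0 -0.02; 10 1.9 1.3 0 -0.03; 10 2.5 1.7 0 -0.04; 10 2.5 1.7 0 -0.04"

```text
time_s: 20.35
position: [0.4683, -0.1337, 0.054]
tcp_rot: [[-0.54, 0.841, -0.0], [0.841, 0.54, -0.0], [0.0, -0.0, -1.0]]
force: [-0.3, -1.2, -0.5]
opening: 0.152
grasp_force: 30.0
```

```bash
python3 arc.py -57.7 75.8 .01 .02 .03 .04
```

```text
avg Mz,rxF,Fx,Fy [ 0.019  0.081 -0.416 -1.339] torque 0.1 sd 0.039
t 20.5 p [ 0.4682 -0.1337  0.054 ] baryaw -57.28 gripyaw -57.63 dist 0.0761 F [-0.22 -0.64 -2.2 ] M [-0.207  0.034  0.004] torque cw by hand 0.044 (M,rxF) 0.004 0.04 j6 -61.8
10 0.6 0.4 0 -0.010; 10 1.3 0.8 0 -0.020; 10 1.9 1.2 0 -0.030; 10 2.6 1.6 0 -0.040
```

drive_tool:
  deltas: "10 0.5 0.3 0 -0.008; 10 1 0.6 0 -0.015; 10 1 0.6 0 -0.015"

```text
time_s: 20.8
position: [0.4692, -0.1331, 0.054]
tcp_rot: [[-0.528, 0.849, -0.0], [0.849, 0.528, 0.0], [0.0, -0.0, -1.0]]
force: [-0.8, -1.7, -1.0]
opening: 0.15
grasp_force: 30.0
```

```bash
python3 arc.py -58.5 75.8 .01 .02 .03 .04
```

```text
avg Mz,rxF,Fx,Fy [ 0.018  0.173 -1.167 -2.434] torque 0.191 sd 0.06
t 20.95 p [ 0.4692 -0.1331  0.054 ] baryaw -58.14 gripyaw -58.5 dist 0.0761 F [-1.43 -2.72 -0.67] M [-0.259  0.136 -0.013] torque cw by hand 0.188 (M,rxF) -0.013 0.201 j6 -60.8
10 0.6 0.4 0 -0.010; 10 1.3 0.8 0 -0.020; 10 2.0 1.2 0 -0.030; 10 2.6 1.5 0 -0.040
```

drive_tool:
  deltas: "10 0.6 0.4 0 -0.01; 10 1 0.6 0 -0.015; 10 1 0.6 0 -0.015"

```text
time_s: 21.25
position: [0.4702, -0.1325, 0.054]
tcp_rot: [[-0.515, 0.857, -0.0], [0.857, 0.515, 0.0], [0.0, -0.0, -1.0]]
force: [-2.3, -3.0, 0.0]
opening: 0.15
grasp_force: 30.0
```

```bash
python3 arc.py -59.3 75.8 .005 .01 .015 .02 .03 .04
```

```text
avg Mz,rxF,Fx,Fy [-0.013  0.211 -1.714 -2.552] torque 0.198 sd 0.052
t 21.4 p [ 0.4702 -0.1325  0.054 ] baryaw -59.0 gripyaw -59.36 dist 0.0762 F [-0.97 -1.82 -1.4 ] M [-0.352  0.207 -0.007] torque cw by hand 0.127 (M,rxF) -0.007 0.134 j6 -59.9
10 0.3 0.2 0 -0.005; 10 0.7 0.4 0 -0.010; 10 1.0 0.6 0 -0.015; 10 1.3 0.8 0 -0.020; 10 2.0 1.1 0 -0.030; 10 2.6 1.5 0 -0.040
```

drive_tool:
  deltas: "10 0.7 0.4 0 -0.01; 10 1 0.6 0 -0.015; 10 1 0.6 0 -0.015"

```text
time_s: 21.7
position: [0.4712, -0.1319, 0.054]
tcp_rot: [[-0.502, 0.865, -0.0], [0.865, 0.502, 0.0], [0.0, -0.0, -1.0]]
force: [-1.8, -2.4, -0.2]
opening: 0.149
grasp_force: 30.0
```

```bash
python3 arc.py -60.2 75.8 .005 .01 .015 .02 .03 .04
```

```text
avg Mz,rxF,Fx,Fy [ 0.018  0.265 -2.264 -3.057] torque 0.283 sd 0.029
t 21.85 p [ 0.4712 -0.1319  0.054 ] baryaw -59.86 gripyaw -60.24 dist 0.0762 F [-2.74 -3.38 -0.05] M [-0.452  0.274  0.018] torque cw by hand 0.327 (M,rxF) 0.018 0.309 j6 -58.9
10 0.3 0.2 0 -0.005; 10 0.7 0.4 0 -0.010; 10 1.0 0.6 0 -0.015; 10 1.3 0.7 0 -0.020; 10 2.0 1.1 0 -0.030; 10 2.7 1.5 0 -0.040
```

drive_tool:
  deltas: "10 0.7 0.4 0 -0.01; 10 1 0.6 0 -0.015; 10 1 0.6 0 -0.015"

```text
time_s: 22.15
position: [0.4721, -0.1313, 0.054]
tcp_rot: [[-0.489, 0.872, -0.0], [0.872, 0.489, 0.0], [0.0, -0.0, -1.0]]
force: [-2.5, -3.8, -0.8]
opening: 0.149
grasp_force: 30.0
```

```bash
python3 arc.py -61.1 75.8 .005 .01 .015 .02
```

```text
avg Mz,rxF,Fx,Fy [ 0.037  0.326 -2.812 -3.742] torque 0.363 sd 0.049
t 22.3 p [ 0.4721 -0.1312  0.054 ] baryaw -60.72 gripyaw -61.1 dist 0.0763 F [-3.03 -4.17 -1.08] M [-0.49   0.436  0.092] torque cw by hand 0.448 (M,rxF) 0.092 0.356 j6 -57.9
10 0.3 0.2 0 -0.005; 10 0.7 0.4 0 -0.010; 10 1.0 0.5 0 -0.015; 10 1.3 0.7 0 -0.020
```

drive_tool:
  deltas: "10 0.7 0.4 0 -0.01; 10 0.7 0.4 0 -0.01; 10 0.7 0.4 0 -0.01"

```text
time_s: 22.6
position: [0.4728, -0.1308, 0.054]
tcp_rot: [[-0.48, 0.877, -0.0], [0.877, 0.48, 0.0], [0.0, -0.0, -1.0]]
force: [-4.1, -3.6, -0.1]
opening: 0.148
grasp_force: 30.0
```

```bash
sed -i 's/avg(4)/avg(9)/' arc.py; python3 arc.py -61.7 76 .005 -.1 -.2 -.3 -.37 -.4 -.45 -.5
```

```text
avg Mz,rxF,Fx,Fy [ 0.024  0.371 -3.54  -3.69 ] torque 0.395 sd 0.053
t 23.0 p [ 0.4728 -0.1308  0.054 ] baryaw -61.31 gripyaw -61.69 dist 0.0763 F [-3.97 -3.89 -0.58] M [-0.559  0.474 -0.016] torque cw by hand 0.391 (M,rxF) -0.016 0.408 j6 -57.2
10 0.3 0.2 0 -0.005; 10 -6.5 -3.9 0 0.100; 10 -12.6 -8.5 0 0.200; 10 -18.2 -13.6 0 0.300; 10 -21.8 -17.6 0 0.370; 10 -23.2 -19.3 0 0.400; 10 -25.5 -22.3 0 0.450; 10 -27.7 -25.5 0 0.500
```

The torque at the stop averages 0.395 N m and was held for 0.4 s. Now I'll back off to mid-slack.

drive_tool:
  deltas: "10 -2.8 -1.6 0 0.04; 10 -6.5 -3.9 0 0.1; 10 -9.5 -6.2 0 0.15; 10 -12.6 -8.5 0 0.2; 10 -15.4 -11 0 0.25; 10 -18.2 -13.6 0 0.3; 10 -20.8 -16.4 0 0.35; 10 -23.2 -19.3 0 0.4; 10 -24.1 -20.5 0 0.42; 10 -24.1 -20.5 0 0.42"

```text
time_s: 24.0
position: [0.4496, -0.1514, 0.0542]
tcp_rot: [[-0.795, 0.606, 0.001], [0.606, 0.795, -0.0], [-0.001, 0.001, -1.0]]
force: [0.0, 0.3, -0.8]
opening: 0.146
grasp_force: 30.0
```

```bash
python3 - <<'E'
from h import *
avg(5); st()
E
```

```text
avg Mz,rxF,Fx,Fy [-0.034 -0.024  0.049  0.372] torque -0.058 sd 0.033
t 24.2 p [ 0.4492 -0.1512  0.0541] baryaw -37.26 gripyaw -38.04 dist 0.0759 F [ 0.23 -0.12  0.57] M [ 0.012 -0.133 -0.046] torque cw by hand -0.049 (M,rxF) -0.046 -0.004 j6 -84.9
```

drive_tool:
  deltas: "10 -2.4 1.8 0 0; 10 -4.8 3.7 0 0; 10 -8 6.1 0 0; 10 -12 9.2 0 0; 10 -16 12.2 0 0; 10 -16 12.2 0 0"

```text
time_s: 24.8
position: [0.4317, -0.1383, 0.054]
tcp_rot: [[-0.796, 0.605, -0.002], [0.605, 0.796, 0.001], [0.002, -0.0, -1.0]]
force: [-1.2, -0.2, -0.6]
opening: 0.149
grasp_force: 30.0
```

```bash
python3 - <<'E'
from h import *
avg(3); st()
E
```

```text
avg Mz,rxF,Fx,Fy [ 0.018  0.092 -0.753 -0.621] torque 0.11 sd 0.039
t 24.9 p [ 0.4329 -0.1392  0.0541] baryaw -37.23 gripyaw -37.71 dist 0.0962 F [-1.   -0.78 -0.32] M [ 0.035 -0.1    0.044] torque cw by hand 0.162 (M,rxF) 0.044 0.118 j6 -84.7
```

drive_tool:
  deltas: "10 -4 3 0 0; 10 -8 6.1 0 0; 10 -12 9.2 0 0; 10 -16 12.2 0 0; 10 -20 15.3 0 0; 10 -24 18.4 0 0; 10 -28 21.4 0 0; 10 -32 24.5 0 0; 10 -36 27.5 0 0; 10 -40 30.6 0 0; 10 -40 30.6 0 0"

```text
time_s: 26.0
position: [0.3919, -0.1078, 0.054]
tcp_rot: [[-0.796, 0.605, -0.001], [0.605, 0.796, 0.001], [0.002, -0.0, -1.0]]
force: [0.8, -0.4, -1.1]
opening: 0.15
grasp_force: 30.0
```

```bash
python3 - <<'E'
from h import *
avg(2); st()
E
```

```text
avg Mz,rxF,Fx,Fy [ 0.023 -0.009  0.272 -0.131] torque 0.014 sd 0.022
t 26.05 p [ 0.3925 -0.1083  0.054 ] baryaw -37.22 gripyaw -37.6 dist 0.147 F [-0.25  0.12  0.04] M [ 0.057 -0.116  0.028] torque cw by hand 0.036 (M,rxF) 0.028 0.008 j6 -84.0
```

drive_tool:
  deltas: "10 0 0 25 0; 10 0 0 50 0; 10 5 10 68 0.03; 10 18 26 68 0.08; 10 34 50 68 0.14; 10 50 72 68 0.2; 10 66 96 68 0.26; 10 82 118 68 0.32; 10 94 136 68 0.38; 10 100 143 68 0.41; 10 101.5 146 68 0.414; 10 101.5 146 68 0.414"

```text
time_s: 27.25
position: [0.494, 0.0372, 0.1219]
tcp_rot: [[-0.972, 0.234, -0.001], [0.234, 0.972, -0.0], [0.001, -0.0, -1.0]]
force: [0.3, 0.3, -0.5]
opening: 0.151
grasp_force: 30.0
```

drive_tool:
  deltas: "10 0 0 0 0; 10 0 0 0 0; 10 0 0 0 0"

```text
time_s: 27.55
position: [0.4941, 0.0368, 0.1221]
tcp_rot: [[-0.972, 0.235, -0.0], [0.235, 0.972, -0.0], [0.0, -0.0, -1.0]]
force: [0.1, -0.3, -0.9]
opening: 0.146
grasp_force: 30.0
```

```bash
python3 - <<'E'
from h import *
st(); t=imaging.capture("top")[:,:,::-1]; cv2.imwrite("pics/t6.png",t)
c=imaging.capture("scene")[:,:,::-1]; cv2.imwrite("pics/s6.png",c)
r=lambda i,f:cv2.resize(i,None,fx=f,fy=f,interpolation=cv2.INTER_CUBIC)
out=np.zeros((600,800,3),np.uint8); out[:400,:400]=r(t[190:240,295:345],8); out[:400,400:]=r(t[160:240,200:280],5)
out[400:,:]=r(c[160:200,200:360],5); cv2.imwrite("pics/c6.png",out)
E
```

```text
t 27.55 p [0.4941 0.0368 0.1221] baryaw -13.58 gripyaw -86.36 dist 0.2353 F [ 0.06 -0.31 -0.88] M [ 0.076 -0.087 -0.011] torque cw by hand -0.02 (M,rxF) -0.011 -0.009 j6 -85.1
```

View pics/c6.png

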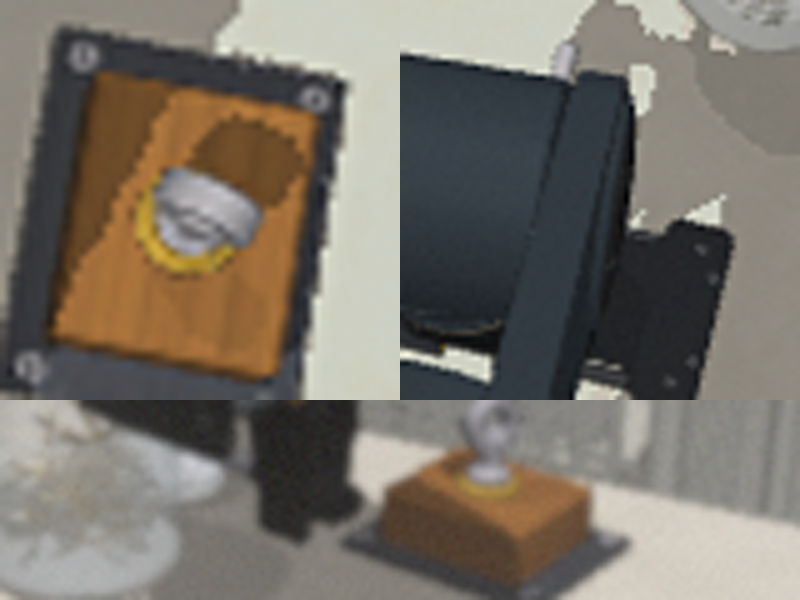

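The crop shows the ring now running from (160,180) to (258,225), turned about 40° clockwise from where it started. The bar is in hand, with its tip at (568,45). I'll lower it into the rest at the pose where I picked it up.

drive_tool:
  deltas: "10 0.3 0.9 -20 0.002; 10 0.3 0.9 -45 0.002; 10 0.3 0.9 -65 0.002; 10 0.3 0.9 -80 0.002; 10 0.3 0.9 -88 0.002; 10 0.3 0.9 -92 0.002; 10 0.3 0.9 -94 0.002; 10 0.3 0.9 -95 0.002; 10 0.3 0.9 -95 0.002"

```text
time_s: 28.55
position: [0.495, 0.0383, 0.0275]
tcp_rot: [[-0.973, 0.232, 0.001], [0.232, 0.973, -0.0], [-0.001, 0.0, -1.0]]
force: [0.4, 0.2, 0.2]
opening: 0.151
grasp_force: 30.0
```

```bash
python3 - <<'E'
from h import *
avg(3); st(); print(cast("top",(233.2,168.6),.1405))
E
```

```text
avg Mz,rxF,Fx,Fy [-0.06  -0.016  0.077 -0.131] torque -0.077 sd 0.045
t 28.65 p [0.495  0.0383 0.0276] baryaw -13.39 gripyaw -86.62 dist 0.2367 F [-0.31 -0.47  0.13] M [ 0.051 -0.102 -0.094] torque cw by hand -0.014 (M,rxF) -0.094 0.08 j6 -85.1
[0.60671571 0.00964309 0.1405    ]
```

drive_tool:
  deltas: "10 -0.5 -0.5 -0.6 0; 10 -0.5 -0.5 -1.1 0; 10 -0.5 -0.5 -1.1 0"

```text
time_s: 28.95
position: [0.4946, 0.0377, 0.0262]
tcp_rot: [[-0.973, 0.232, 0.001], [0.232, 0.973, -0.0], [-0.001, 0.0, -1.0]]
force: [-0.6, -0.8, 0.9]
opening: 0.147
grasp_force: 30.0
```

drive_tool:
  deltas: "14 0 0 0 0; 16 0 0 0 0; 20 0 0 0 0; 30 0 0 0 0; 40 0 0 0 0; 50 0 0 0 0; 50 0 0 0 0; 50 0 0 0 0; 50 0 0 0 0"

```text
time_s: 29.85
position: [0.4942, 0.0378, 0.0259]
tcp_rot: [[-0.973, 0.232, -0.0], [0.232, 0.973, -0.0], [0.0, -0.0, -1.0]]
force: [0.1, -0.8, -0.2]
opening: 0.565
grasp_force: 0.0
```

drive_tool:
  deltas: "50 0 0 10 0; 50 0 0 30 0; 50 0 0 60 0; 60 0 0 100 0; 60 -10 0 150 0; 60 -40 0 180 0; 60 -65 -20 190 0; 60 -65 -60 190 0; 60 -65 -100 190 0; 60 -65 -140 190 0; 60 -65 -180 190 0; 60 -65 -200 190 0"

```text
time_s: 31.05
position: [0.4295, -0.1654, 0.2169]
tcp_rot: [[-0.972, 0.234, 0.002], [0.234, 0.972, -0.002], [-0.002, -0.002, -1.0]]
force: [-0.3, 0.6, -0.3]
opening: 0.69
grasp_force: 0.0
```

```bash
python3 - <<'E'
from h import *
st(); t=imaging.capture("top")[:,:,::-1]; cv2.imwrite("pics/t7.png",t)
c=imaging.capture("scene")[:,:,::-1]; cv2.imwrite("pics/s7.png",c)
r=lambda i,f:cv2.resize(i,None,fx=f,fy=f,interpolation=cv2.INTER_CUBIC)
a=r(c[190:245,210:280],8); b=r(t[160:280,200:360],5)[:,:240]
out=np.zeros((600,800,3),np.uint8); out[:440,:560]=a; out[:,560:]=b; cv2.imwrite("pics/c7.png",out)
t0=cv2.imread("pics/t0.png").astype(int); s0=cv2.imread("pics/s0.png").astype(int)
for n,v in(("top",[(276,261),(313,147),(172,157)]),):
    for u in v: x,y=u; print(u,abs(t0[y-12:y+12,x-12:x+12]-t.astype(int)[y-12:y+12,x-12:x+12]).mean())
E
```

```text
t 31.05 p [ 0.4295 -0.1654  0.2169] baryaw -13.53 gripyaw -22.32 dist 0.086 F [-0.32  0.61 -0.33] M [ 0.084 -0.11   0.03 ] torque cw by hand -0.008 (M,rxF) 0.03 -0.038 j6 -111.4
(276, 261) 13.600694444444445
(313, 147) 19.854166666666668
(172, 157) 12.861689814814815
```

View pics/c7.png

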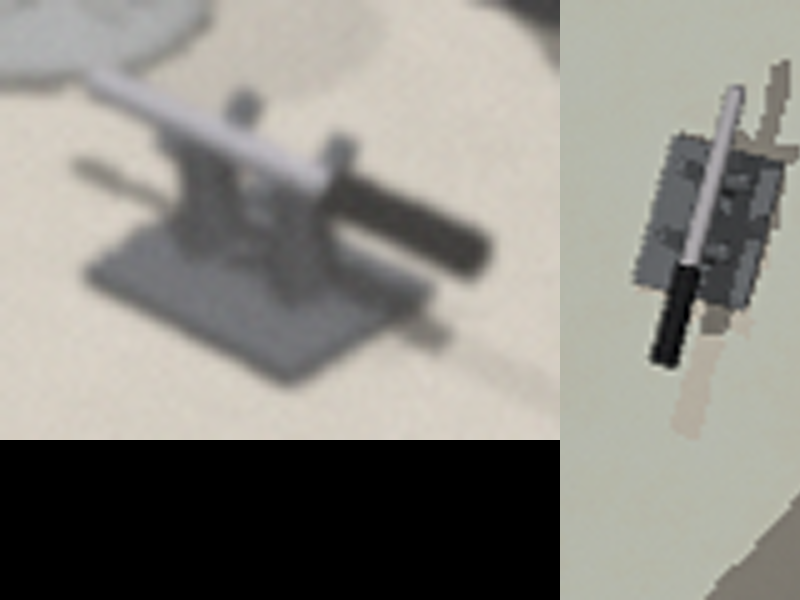

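The crop shows the bar lying in both notches: rod tip at (735,90), shoulder at (690,265), the same as at the start. The arm is clear, so I'm handing in.

```bash
python3 -c "
from h import *
print(bot.hand_in())"
```

```text
the job is handed in; nothing more can be done
None
```

The job is handed in at about 31 s. The bolt was turned clockwise to its stop and nipped there to about 0.40 N m by averaged hand readings. The bar is back in both notches of its rest, and I saw no contact with the tin, bottle or dish; no verdict came back on hand-in.

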